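# Sweep loose strap seals into the bench scoop

## Task

Three small steel strap seals lie loose on the bench: sweep all three along the bench top with the fingertips, through the open mouth of the blue scoop, until each lies completely inside it behind the front edge. Push them only, never pick one up off the bench, and leave the spool, the black tape, the cups and the tape measure where they stand.

Things in the scene. Friction and masses are not known exactly. Their poses are not given: they have to be found in the camera images.
- scoop: blue three-sided sheet-metal scoop screwed to the bench; its grey floor is flush with the bench top. Inside 110 mm deep, 180 mm wide; walls 3 mm thick, with 6 mm thick rolled rims up to 31 mm high. Origin: centre of the inner floor; x points from the open mouth (x = -55 mm) to the back wall (x = +55 mm), side walls at y = +-90 mm. Two flat screw tabs stick out behind the back wall.
- seal_1: one of three equal loose steel strap seals (small bright bent-sheet clips, about 14 g, colliding as a solid block), lying flat on the bench between the cups and the scoop (the white curled scraps farther left are not seals): 17 mm (x) by 28 mm (y), 8 mm high; origin at the centre of its underside
- seal_2: one of three equal loose steel strap seals (small bright bent-sheet clips, about 14 g, colliding as a solid block), lying flat on the bench between the cups and the scoop (the white curled scraps farther left are not seals): 17 mm (x) by 28 mm (y), 8 mm high; origin at the centre of its underside
- seal_3: one of three equal loose steel strap seals (small bright bent-sheet clips, about 14 g, colliding as a solid block), lying flat on the bench between the cups and the scoop (the white curled scraps farther left are not seals): 17 mm (x) by 28 mm (y), 8 mm high; origin at the centre of its underside
- orange_spool: loose spool of orange cord, 62 mm across, 32 mm high; a bystander to be left alone; origin at the centre of its underside
- black_tape: loose roll of black tape lying flat on the bench beside the cups (not the one farther left), 58 mm across, 19 mm high; a bystander to be left alone; origin at the centre of its underside
- cup_purple: loose purple plastic cup, 72 mm across, 79 mm high; a bystander to be left alone; origin at the centre of its underside
- cup_blue: loose blue plastic cup, 66 mm across, 82 mm high; a bystander to be left alone; origin at the centre of its underside
- tape_measure: loose teal tape measure, 40 mm (x) by 91 mm (y), 67 mm high; a bystander to be left alone; origin at the centre of its underside

How it is judged:
At the end, for the whole second after the job is handed in: all three seals lie at rest on the bench (underside less than 20 mm up) inside the scoop, between its walls, each with its centre at least 8 mm behind the scoop's front edge (x of seal_1 in the frame of scoop between -0.047 and 0.055 m and y of seal_1 in the frame of scoop between -0.09 and 0.09 m and height (world z) of seal_1 between -0.005 and 0.02 m and linear speed of each of seal_1, seal_2, seal_3 below 0.01 m/s and x of seal_2 in the frame of scoop between -0.047 and 0.055 m and y of seal_2 in the frame of scoop between -0.09 and 0.09 m and height (world z) of seal_2 between -0.005 and 0.02 m and x of seal_3 in the frame of scoop between -0.047 and 0.055 m and y of seal_3 in the frame of scoop between -0.09 and 0.09 m and height (world z) of seal_3 between -0.005 and 0.02 m); the robot touches nothing.
It fails at once if a seal is lifted: its underside comes more than 25 mm above the bench (height (world z) of any of seal_1, seal_2, seal_3 above 0.025 m).
It fails at once if a bystander (spool, black tape, cup, tape measure) is shifted by more than 15 mm (distance of any of orange_spool, black_tape, cup_purple, cup_blue, tape_measure from where it was at the start of the episode above 0.015 m).
It also fails if it takes over 72 s, if anything falls off the work surface, if the arm or the gripper's body presses on something with over 40 N, if the wrist force passes 120 N, or if a joint passes its speed limit or range.

## Robot

A 6-joint arm with a two-finger parallel gripper is mounted at the origin on a cart in front of the work surface, level with it; the furniture and walls round the work are solid. World frame = base frame: x ahead of the robot, y to its left, z up, the work surface at z = 0. Lengths are in m, angles in rad, forces in N, time in s.
With the tool pointing down it reaches from about 0.225 to 0.875 m from the base axis. Payload 3.4 kg.
Tool frame: the origin (TCP) lies between the finger pads; the fingertips stand 8 mm ahead of it and the grasp point (between the pads) lies 11 mm behind it; z points along the fingers, y is the line along which they close (so a half turn about z gives the same grasp; the last joint's range is limited). The gripper opens to 85 mm and grips with 20 to 120 N. Pads are 22 mm wide; open, the fingers measure 114 mm over their backs; the gripper's body (76 mm by 85 mm) begins 54 mm behind the grasp point. The pads swing forward as they close: fully open they stand 13 mm farther back than shut.
Start: joints at [-1.444, 0.276, 1.505, -0, 1.361, -0.121], TCP at [0.141, -0.557, 0.202] pointing down, gripper open.
Joint ranges: [-2.89, 2.89], [-0.75, 2.08], [0.22, 2.7], [-1.18, 4.32], [0.11, 2.71], [-2.7, 2.7]. Speed limits (rad/s): [2.57, 2.57, 3.14, 3.14, 3.14, 3.14].

## Interface

Orientations are given as a unit quaternion [w, x, y, z].
In Python, from rig import manip gives the robot as it stands.
- The arm moves only by the tool move_arm, never from a script. Its argument "deltas" is a list that holds one entry, the list of rows, each a list of 5 numbers: the shift along the tool's x, y, z normalised to -1 to 1, where 1 is 80 cm, then the turn about the tool's z normalised to -1 to 1, where 1 is 120 degrees, then the closure, from -1 (fully open) to 1 (shut). In form: [[[tx, ty, tz, twist, grip], ...]]. A call has 1 to 12 rows; each row is the pose to reach, as a shift and turn from the pose commanded when the call began, along the tool's axes at that moment; what a row does not reach only later rows make up. A row lasts 1/10 s, in which the tool goes at most 50 mm and 8.59 degrees, less where a joint would pass 70% of its speed; a pose out of reach is approached as far as the arm can. A call with a number of a shift or a turn outside -1 to 1 is refused whole. A call with a gripper value outside its range is refused whole. The fingers move at their own pace and stop on an object; "squeeze" is the grip in N (left out, the last holds). Time passes only in rows, so rows that repeat a pose let the fingers close. It gives the time, the measured TCP pose, the force, the opening and the grip force at its end, in the units of the state.
- manip.get_state(): the state, without advancing time (a new reading comes with each control period).
- manip.get_image(name): name is "side" or "top"; returns the picture (480x640x3 uint8, red, green, blue); there is no depth.
- manip.camera_params(name): a dict with "fx", "fy", "cx", "cy" (pixels), "dist" ([k1, k2, p1, p2, k3] as OpenCV has them; the pictures are not rectified), "R" (3x3) and "t" (3): a world point X has camera coordinates R X + t. Camera axes: x right, y down, z forward; pixel columns grow to the right and rows downward; lengths in m; the calibration is good to about 2 mm. A picture is of the moment at which its call begins. camera_params takes no time and is no camera call.
- manip.sign_off(): hands the job in; it is judged then, once.
The state is a dict: "clock": time; "qpos": joint angles; "qd": joint speeds; "effort": joint torques, N m; "position": TCP position; "ee_rot": TCP orientation; "contact_force": force on the tool from outside, world axes, zero at the start; "moment": the same for the moment, N m; "width": finger opening in m; "gripper_force": force on a finger pad.
Only numpy, scipy, OpenCV 4.12 (cv2) and the standard library are available. Lean on these libraries where they do the work, as an engineer would, in place of code of your own. Each camera call takes 0.05 s, during which the arm holds its last target. There are 200 camera calls.

## Working session

There is one attempt and no reset: what is moved stays moved. The work goes in short steps, Python scripts to look and compute and a tool call to move; the robot and the scene stay as the last step left them, time stands still between calls to the robot, and variables do not carry over. Pictures are saved under pics/ and viewed, at most 10 in all, crops included, and the job is handed in when it is done.

Besides the shell and the picture viewer there is one more tool, called after "Call:" in YAML: its name, and indented under it one key for each argument. move_arm: Moves the arm, as the interface text tells. Scaled input: -1 to 1 covers 80 cm each way for a shift and 120 degrees each way for a turn. Its arguments: {"type":"object","properties":{"deltas":{"type":"array","items":{"type":"array","items":{"type":"array","items":{"type":"number","minimum":-1,"maximum":1}}}},"squeeze":{"type":"number"}},"required":["deltas"]}

```bash
mkdir -p pics; cat > h.py <<'E'
import numpy as np, cv2
from rig import manip
def ray(name,uv,z=0.0):
    c=manip.camera_params(name);K=np.array([[c['fx'],0,c['cx']],[0,c['fy'],c['cy']],[0,0,1.]])
    p=cv2.undistortPoints(np.array(uv,float).reshape(-1,1,2),K,np.array(c['dist'],float)).reshape(-1,2)
    R=np.array(c['R']);t=np.array(c['t']);o=-R.T@t
    d=np.c_[p,np.ones(len(p))]@R
    return o+d*((z-o[2])/d[:,2])[:,None]
def snap(name,f):
    im=cv2.cvtColor(manip.get_image(name),cv2.COLOR_RGB2BGR);cv2.imwrite('pics/'+f,im);return im
E
python3 - <<'E'
from h import *
snap('top','t0.png');snap('side','s0.png')
for n in('top','side'):
    c=manip.camera_params(n);print(n,-np.array(c['R']).T@np.array(c['t']),c['fx'])
s=manip.get_state();print(s['clock'],s['position'],s['ee_rot'],s['width'])
E
```

```text
top [0.41110868 0.1384648  0.89029748] 523.3950530733842
side [0.3900881  0.94849475 0.77442678] 583.7896213822708
0.1 [ 0.1409502  -0.55693459  0.20153312] [-8.11307931e-04  9.92336795e-01  1.23559809e-01  1.87430992e-06] 0.08583171422989533
```

View pics/t0.png

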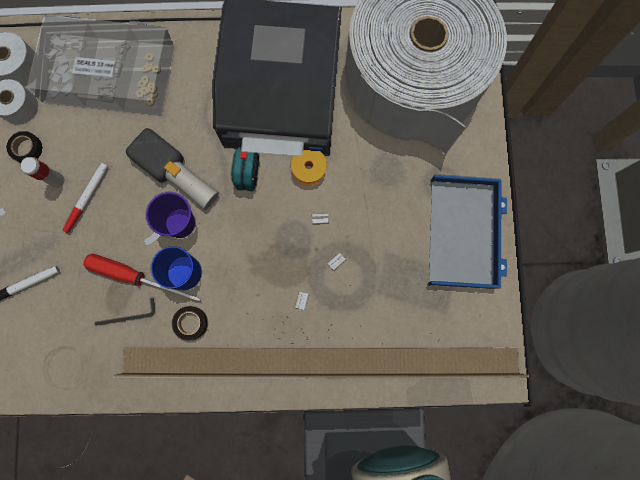

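View pics/s0.png

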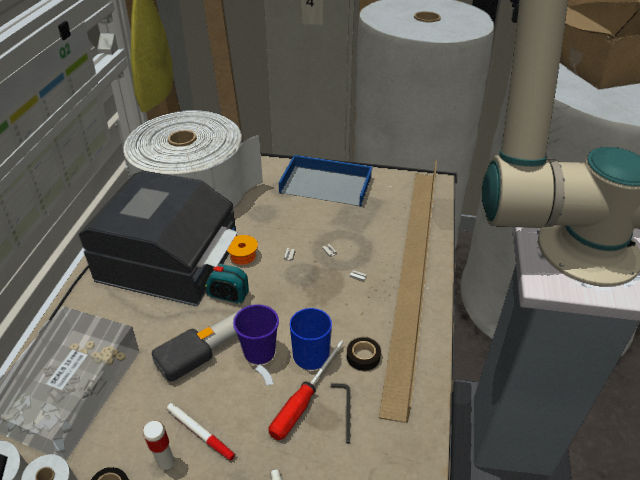

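Top view: the seals are at about (320,219), (337,262) and (302,300). The scoop spans (431-505, 177-290) with its mouth facing left, and the spool is at (308,167). The wooden strip runs along row 360.

```bash
python3 - <<'E'
from h import *
im=cv2.imread('pics/t0.png')
g=cv2.inRange(im,(195,195,195),(255,255,255))
m=np.zeros_like(g);m[205:315,285:360]=g[205:315,285:360]
m=cv2.morphologyEx(m,cv2.MORPH_CLOSE,np.ones((5,5)))
cs,_=cv2.findContours(m,0,2)
for c in cs:
    if cv2.contourArea(c)<20: continue
    r=cv2.minAreaRect(c);b=ray('top',cv2.boxPoints(r),.006)
    print('seal',np.round(r[0]),b.mean(0).round(4),'edges',[(np.round(b[i+1]-b[i],3)[:2]) for i in(0,1)])
# scoop: floor front corners (z=0), rim corners (z=.031)
print('floor front',ray('top',[[431,182],[430,286]]).round(4))
h=cv2.cvtColor(im,cv2.COLOR_BGR2HSV)
b=cv2.inRange(h,(100,120,60),(120,255,255));b[:,:400]=0
ys,xs=np.nonzero(b);print(xs.min(),xs.max(),ys.min(),ys.max())
print('rim back corners',ray('top',[[500,179],[500,290],[432,177],[430,289]],.028).round(4))
print('spool',ray('top',[[308,167],[291,167],[326,167]],.032).round(4))
print('strip top/edges',ray('top',[[320,348],[320,375],[120,347],[518,347]],0.01).round(4))
print('tapem',ray('top',[[245,190]],0.0).round(4),'cupb',ray('top',[[200,270]],.08).round(3),'blk',ray('top',[[208,322]],.01).round(3))
print('roll/paper low edge',ray('top',[[443,165],[350,95]],0).round(3))
E
```

```text
floor front [[ 0.6601 -0.0726  0.    ]
 [ 0.4766 -0.0598  0.    ]]
431 506 175 287
rim back corners [[ 0.6555 -0.1864  0.028 ]
 [ 0.4648 -0.1706  0.028 ]
 [ 0.6611 -0.0682  0.028 ]
 [ 0.4695 -0.0533  0.028 ]]
spool [[0.6817 0.1441 0.032 ]
 [0.6822 0.173  0.032 ]
 [0.681  0.1134 0.032 ]]
strip top/edges [[ 0.378   0.1307  0.01  ]
 [ 0.3345  0.1317  0.01  ]
 [ 0.3866  0.4614  0.01  ]
 [ 0.37   -0.2003  0.01  ]]
tapem [[0.6522 0.2555 0.    ]] cupb [[0.504 0.315 0.08 ]] blk [[0.425 0.316 0.01 ]]
roll/paper low edge [[ 0.691 -0.096  0.   ]
 [ 0.827  0.065  0.   ]]
```

```bash
cat >> h.py <<'E'
def seals(im,box=(205,315,285,360),lo=170):
    a,b,c,d=box
    s=im[a:b,c:d];mn=s.min(2)
    m=cv2.morphologyEx((mn>lo).astype(np.uint8),cv2.MORPH_CLOSE,np.ones((5,5)))
    cs,_=cv2.findContours(m,0,2)
    for k in cs:
        if cv2.contourArea(k)<25: continue
        r=cv2.minAreaRect(k+np.array([c,a]));bx=ray('top',cv2.boxPoints(r),.006)
        print('seal',np.round(r[0]),bx.mean(0).round(3),[(np.round(bx[i+1]-bx[i],3)[:2]) for i in(0,1)])
E
python3 - <<'E'
from h import *
im=cv2.imread('pics/t0.png');seals(im)
print(ray('top',[[320,219],[337,262],[302,300]],.006).round(3))
E
```

```text
seal [302. 300.] [0.457 0.16  0.006] [array([ 0.026, -0.008]), array([-0.004, -0.013])]
seal [337. 261.] [0.523 0.099 0.006] [array([ 0.018, -0.018]), array([-0.01 , -0.009])]
seal [320. 218.] [0.598 0.125 0.006] [array([-0.001, -0.024]), array([-0.014,  0.   ])]
[[0.596 0.125 0.006]
 [0.521 0.098 0.006]
 [0.458 0.159 0.006]]
```

Call:
move_arm:
  deltas:
    - [[0.667, -0.74, 0, -0.72, 0.76], [0.667, -0.74, 0, -0.72, 0.76], [0.667, -0.74, 0, -0.72, 0.76], [0.667, -0.74, 0, -0.72, 0.76], [0.667, -0.74, 0, -0.72, 0.76], [0.667, -0.74, 0, -0.72, 0.76], [0.667, -0.74, 0, -0.72, 0.76], [0.667, -0.74, 0, -0.72, 0.76], [0.667, -0.74, 0, -0.72, 0.76], [0.667, -0.74, 0, -0.72, 0.76], [0.667, -0.74, 0, -0.72, 0.76], [0.667, -0.74, 0, -0.72, 0.76]]
  squeeze: 20

```text
clock: 1.3
position: [0.4215, -0.0248, 0.2023]
ee_rot: [0.0, 0.639, 0.77, -0.0]
contact_force: [1.1, -0.8, 0.2]
width: 0.0103
gripper_force: 0.0
```

```bash
cat >> h.py <<'E'
from scipy.spatial.transform import Rotation as Ro
def go(x,y,z,head):
    s=manip.get_state();q=s['ee_rot'];M=Ro.from_quat([q[1],q[2],q[3],q[0]]).as_matrix()
    d=M.T@(np.array([x,y,z])-s['position'])/.8
    h0=np.degrees(np.arctan2(M[1,0],M[0,0]));print('t',round(s['clock'],2),'pos',np.round(s['position'],4),'head',round(h0,1),'w',round(s['width'],4),'F',np.round(s['contact_force'],1),'-> d',d.round(3),'twist',round(-(head-h0)/120,3))
E
python3 -c "
from h import *
go(.513,.148,.2,100.6)"
```

```text
t 1.3 pos [ 0.4215 -0.0248  0.2023] head 100.6 w 0.0103 F [ 1.1 -0.8  0.2] -> d [0.191 0.152 0.003] twist 0.0
```

Call:
move_arm:
  deltas:
    - [[0.191, 0.152, 0, 0, 0.76], [0.191, 0.152, 0, 0, 0.76], [0.191, 0.152, 0, 0, 0.76], [0.191, 0.152, 0, 0, 0.76], [0.191, 0.152, 0, 0, 0.76], [0.191, 0.152, 0.06, 0, 0.76], [0.191, 0.152, 0.12, 0, 0.76], [0.191, 0.152, 0.17, 0, 0.76], [0.191, 0.152, 0.2, 0, 0.76], [0.191, 0.152, 0.2, 0, 0.76], [0.191, 0.152, 0.2, 0, 0.76]]

```text
clock: 2.4
position: [0.5126, 0.1452, 0.0425]
ee_rot: [-0.0, 0.639, 0.769, -0.0]
contact_force: [0.5, -0.2, -0.0]
width: 0.0102
gripper_force: 0.0
```

```bash
python3 -c "
from h import *
go(.513,.148,.012,100.6)
a=snap('top','t1.png')[180:330,240:440];b=snap('side','s1.png')[210:330,230:430]
cv2.imwrite('pics/c1.png',np.vstack([cv2.resize(a,None,fx=2,fy=2),cv2.resize(b,None,fx=2,fy=2)]))"
```

```text
t 2.4 pos [0.5126 0.1452 0.0425] head 100.6 w 0.0102 F [ 0.5 -0.2 -0. ] -> d [0.003 0.001 0.038] twist -0.0
```

View pics/c1.png

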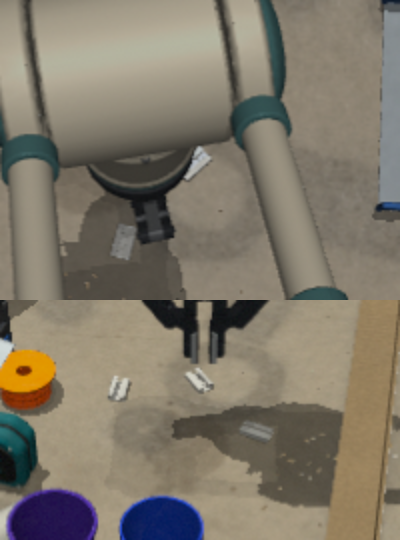

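The fingers straddle the line behind the middle seal, so I'll lower them and push.

Call:
move_arm:
  deltas:
    - [[0, 0, 0.02, 0, 0.76], [0, 0, 0.037, 0, 0.76], [0, 0, 0.037, 0, 0.76], [-0.015, 0, 0.038, 0, 0.76], [-0.03, 0, 0.038, 0, 0.76], [-0.045, 0, 0.038, 0, 0.76], [-0.06, 0, 0.038, 0, 0.76], [-0.08, 0, 0.038, 0, 0.76], [-0.1, 0, 0.038, 0, 0.76], [-0.12, 0, 0.038, 0, 0.76], [-0.14, 0, 0.038, 0, 0.76], [-0.14, 0, 0.038, 0, 0.76]]

```text
clock: 3.7
position: [0.534, 0.0333, 0.0119]
ee_rot: [0.001, 0.64, 0.769, 0.0]
contact_force: [0.0, -0.4, 0.2]
width: 0.0101
gripper_force: 0.0
```

```bash
python3 -c "
from h import *
go(.556,-.085,.012,100.6)
b=snap('side','s2.png')[150:300,220:420]
cv2.imwrite('pics/c2.png',cv2.resize(b,None,fx=3,fy=3))"
```

```text
t 3.7 pos [0.534  0.0333 0.0119] head 100.5 w 0.0101 F [ 0.  -0.4  0.2] -> d [-0.15  0.    0.  ] twist -0.001
```

View pics/c2.png

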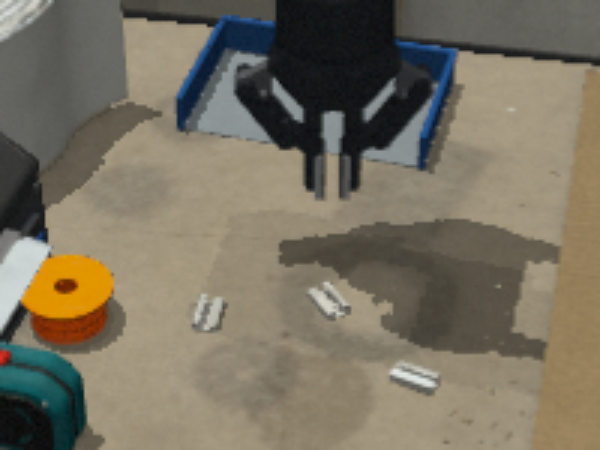

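The seal stayed at crop (330,300), full-image (330,250), and the fingertips passed over it to about (330,216). I'll work out how high the tips really are.

```bash
python3 -c "
from h import *
c=manip.camera_params('side')
K=np.array([[c['fx'],0,c['cx']],[0,c['fy'],c['cy']],[0,0,1.]])
for y in(.033,.044):
  for z in(0,.004,.01,.015,.02):
    p,_=cv2.projectPoints(np.array([[.534,y,z]]),cv2.Rodrigues(np.array(c['R']))[0],np.array(c['t']),K,np.array(c['dist']));print(y,z,p.ravel().round(1))
print(ray('side',[[329,250]],.006), ray('top',[[337,262]],.006))"
```

```text
0.033 0 [329.4 228.6]
0.033 0.004 [329.5 227.2]
0.033 0.01 [329.5 224.9]
0.033 0.015 [329.5 223. ]
0.033 0.02 [329.5 221.1]
0.044 0 [328.5 232. ]
0.044 0.004 [328.6 230.5]
0.044 0.01 [328.6 228.3]
0.044 0.015 [328.6 226.4]
0.044 0.02 [328.7 224.5]
[[0.52284828 0.10482744 0.006     ]] [[0.52081834 0.09825349 0.006     ]]
```

Call:
move_arm:
  deltas:
    - [[0, 0, 0.0025, 0, 0.76], [0, 0, 0.005, 0, 0.76], [0, 0, 0.005, 0, 0.76]]

```text
clock: 4.05
position: [0.5326, 0.0362, 0.0075]
ee_rot: [-0.0, 0.638, 0.77, -0.0]
contact_force: [-0.2, 0.3, -0.3]
width: 0.0102
gripper_force: 0.0
```

Call:
move_arm:
  deltas:
    - [[0, 0, 0.0025, 0, 0.76], [0, 0, 0.005, 0, 0.76], [0, 0, 0.005, 0, 0.76]]

```text
clock: 4.35
position: [0.5329, 0.0358, 0.0035]
ee_rot: [-0.0, 0.639, 0.769, -0.0]
contact_force: [-0.2, 0.7, -1.0]
width: 0.0101
gripper_force: 0.0
```

```bash
python3 -c "
from h import *
go(.513,.148,.0,100.6)
b=snap('side','s3.png')[190:260,280:380];a=snap('top','t3.png')[180:330,240:440]
cv2.imwrite('pics/c3.png',np.vstack([cv2.resize(b,(600,420)),cv2.resize(a,(600,450))])[:600])"
```

```text
t 4.35 pos [0.5329 0.0358 0.0035] head 100.6 w 0.0101 F [-0.2  0.7 -1. ] -> d [0.142 0.001 0.004] twist 0.0
```

View pics/c3.png

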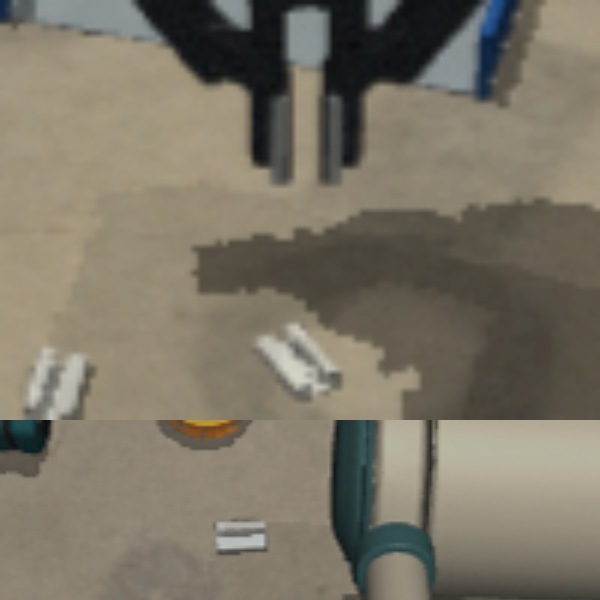

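At TCP z 0.0035 the fingertips, at about (331,221) in the side image, are still roughly 20 mm above the bench. There is no contact force, and the shadow is well separated from the tips. I'll keep descending in small guarded steps.

Call:
move_arm:
  deltas:
    - [[0, 0, 0.0025, 0, 0.76], [0, 0, 0.005, 0, 0.76], [0, 0, 0.0075, 0, 0.76], [0, 0, 0.0075, 0, 0.76]]

```text
clock: 4.85
position: [0.5329, 0.0356, -0.0025]
ee_rot: [-0.0, 0.639, 0.769, -0.0]
contact_force: [-1.2, 0.4, 0.3]
width: 0.0101
gripper_force: 0.0
```

Call:
move_arm:
  deltas:
    - [[0, 0, 0.0025, 0, 0.76], [0, 0, 0.005, 0, 0.76], [0, 0, 0.005, 0, 0.76]]

```text
clock: 5.15
position: [0.5329, 0.0356, -0.0064]
ee_rot: [-0.0, 0.639, 0.769, -0.0]
contact_force: [0.5, -1.2, -0.4]
width: 0.0104
gripper_force: 0.0
```

Call:
move_arm:
  deltas:
    - [[0, 0, 0.0025, 0, 0.76], [0, 0, 0.005, 0, 0.76], [0, 0, 0.005, 0, 0.76]]

```text
clock: 5.45
position: [0.5329, 0.0356, -0.0104]
ee_rot: [-0.0, 0.639, 0.769, -0.0]
contact_force: [-0.6, 0.6, -1.1]
width: 0.0103
gripper_force: 0.0
```

```bash
python3 -c "
from h import *
go(.513,.148,.0,100.6)
im=snap('side','s4.png')
def tip(f):
    b=cv2.imread('pics/'+f)[200:245,315:350].astype(int)
    d=(b.max(2)<125)&(b.max(2)-b.min(2)<22)
    for r in range(0,45,1): print(r+200,''.join('#' if v else '.' for v in d[r]))
tip('s4.png')
c=manip.camera_params('side')
K=np.array([[c['fx'],0,c['cx']],[0,c['fy'],c['cy']],[0,0,1.]])
for z in(0,.005,.01,.02):
    p,_=cv2.projectPoints(np.array([[.533,.036,z]]),cv2.Rodrigues(np.array(c['R']))[0],np.array(c['t']),K,np.array(c['dist']));print(z,p.ravel().round(1))
"
```

```text
t 5.45 pos [ 0.5329  0.0356 -0.0104] head 100.6 w 0.0103 F [-0.6  0.6 -1.1] -> d [ 0.143  0.001 -0.013] twist -0.0
200 #############......################
201 #############.....#################
202 #############.......###############
203 #############......################
204 #############......################
205 #############......################
206 #############.....#################
207 #############.....#################
208 #############.....#################
209 ###..########.....##########..####.
210 ......########....#########........
211 ......########....########.........
212 .......#######....########.........
213 .......#######....########.........
214 .......#######....########.........
215 .......#######....########.........
216 .......#######....########.........
217 .......#######....########.........
218 .......#######....########.........
219 .......#######....########.........
220 .......######.....#######..........
221 .......#######....#######..........
222 .......#######....#######..........
223 ..........####....####.............
224 ..........####....###
[... 188 characters left out ...]
##########################
230 ###################################
231 ###################################
232 ###################################
233 ###################################
234 ###################################
235 ###################################
236 ###################################
237 ######..###########################
238 ##.........########################
239 ..............##############.######
240 ...............##########.###.#####
241 ...............#########.##########
242 .................###############..#
243 .................#####..#..#.###..#
244 ..................#####..#######.##
0 [329.7 229.6]
0.005 [329.7 227.8]
0.01 [329.7 225.9]
0.02 [329.8 222.1]
```

Call:
move_arm:
  deltas:
    - [[0, 0, 0.0025, 0, 0.76], [0, 0, 0.005, 0, 0.76], [0, 0, 0.005, 0, 0.76]]

```text
clock: 5.8
position: [0.5329, 0.0356, -0.0145]
ee_rot: [-0.0, 0.639, 0.769, -0.0]
contact_force: [0.1, 0.1, -0.3]
width: 0.0104
gripper_force: 0.0
```

Call:
move_arm:
  deltas:
    - [[0, 0, 0.0025, 0, 0.76], [0, 0, 0.0035, 0, 0.76], [0, 0, 0.0035, 0, 0.76]]

```text
clock: 6.1
position: [0.5331, 0.0356, -0.0171]
ee_rot: [-0.0, 0.639, 0.769, -0.0]
contact_force: [-0.1, 0.2, -0.4]
width: 0.0098
gripper_force: 0.0
```

Call:
move_arm:
  deltas:
    - [[0, 0, 0.0025, 0, 0.76], [0, 0, 0.0025, 0, 0.76]]

```text
clock: 6.3
position: [0.533, 0.0356, -0.0191]
ee_rot: [-0.0, 0.639, 0.769, -0.0]
contact_force: [-0.2, 0.2, 0.2]
width: 0.0102
gripper_force: 0.0
```

Call:
move_arm:
  deltas:
    - [[0, 0, 0.002, 0, 0.76], [0, 0, 0.002, 0, 0.76]]

```text
clock: 6.5
position: [0.533, 0.0356, -0.0207]
ee_rot: [-0.0, 0.639, 0.769, -0.0]
contact_force: [0.3, 0.1, 1.1]
width: 0.0103
gripper_force: 0.0
```

```bash
python3 -c "
from h import *
go(.513,.148,.0,100.6)
b=snap('side','s5.png')[195:265,280:380]
cv2.imwrite('pics/c5.png',cv2.resize(b,(700,490),interpolation=cv2.INTER_CUBIC))"
```

```text
t 6.5 pos [ 0.533   0.0356 -0.0207] head 100.6 w 0.0103 F [0.3 0.1 1.1] -> d [ 0.143  0.001 -0.026] twist -0.0
```

View pics/c5.png

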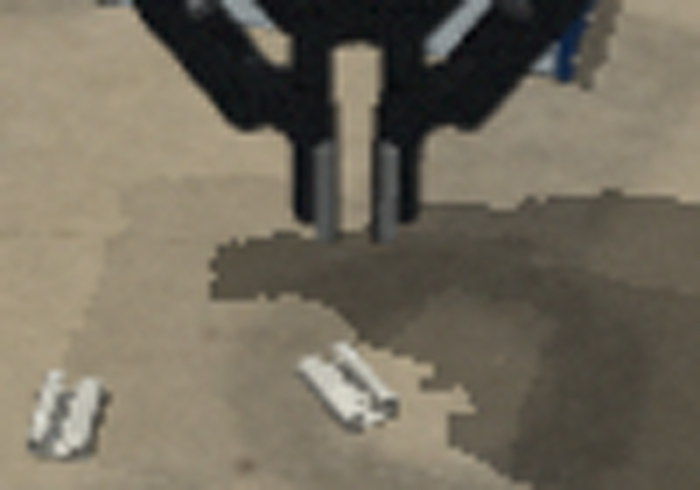

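Call:
move_arm:
  deltas:
    - [[0, 0, 0.0025, 0, 0.76], [0, 0, 0.0025, 0, 0.76]]

```text
clock: 6.75
position: [0.533, 0.0356, -0.0227]
ee_rot: [-0.0, 0.639, 0.769, -0.0]
contact_force: [0.3, 0.1, -0.1]
width: 0.0103
gripper_force: 0.0
```

Call:
move_arm:
  deltas:
    - [[0, 0, 0.0025, 0, 0.76], [0, 0, 0.0025, 0, 0.76]]

```text
clock: 6.95
position: [0.533, 0.0356, -0.0248]
ee_rot: [-0.0, 0.639, 0.769, -0.0]
contact_force: [0.0, -0.2, 0.2]
width: 0.0104
gripper_force: 0.0
```

Call:
move_arm:
  deltas:
    - [[0, 0, 0.002, 0, 0.76], [0, 0, 0.002, 0, 0.76]]

```text
clock: 7.15
position: [0.533, 0.0356, -0.0263]
ee_rot: [-0.0, 0.639, 0.769, -0.0]
contact_force: [-0.3, 0.1, 0.4]
width: 0.01
gripper_force: 0.0
```

Call:
move_arm:
  deltas:
    - [[0, 0, 0.002, 0, 0.76], [0, 0, 0.002, 0, 0.76]]

```text
clock: 7.35
position: [0.533, 0.0356, -0.0279]
ee_rot: [-0.0, 0.639, 0.769, -0.0]
contact_force: [0.2, 0.2, -0.3]
width: 0.0103
gripper_force: 0.0
```

Call:
move_arm:
  deltas:
    - [[0, 0, 0.002, 0, 0.76], [0, 0, 0.002, 0, 0.76]]

```text
clock: 7.55
position: [0.5334, 0.0356, -0.0287]
ee_rot: [0.0, 0.639, 0.769, 0.0]
contact_force: [-1.1, 0.4, 4.3]
width: 0.0104
gripper_force: 2.7
```

```bash
python3 -c "
from h import *
go(.513,.148,.0,100.6)
b=snap('side','s6.png')[195:265,280:380]
cv2.imwrite('pics/c6.png',cv2.resize(b,(700,490),interpolation=cv2.INTER_CUBIC))"
```

```text
t 7.55 pos [ 0.5334  0.0356 -0.0287] head 100.6 w 0.0104 F [-1.1  0.4  4.3] -> d [ 0.143  0.001 -0.036] twist 0.0
```

View pics/c6.png

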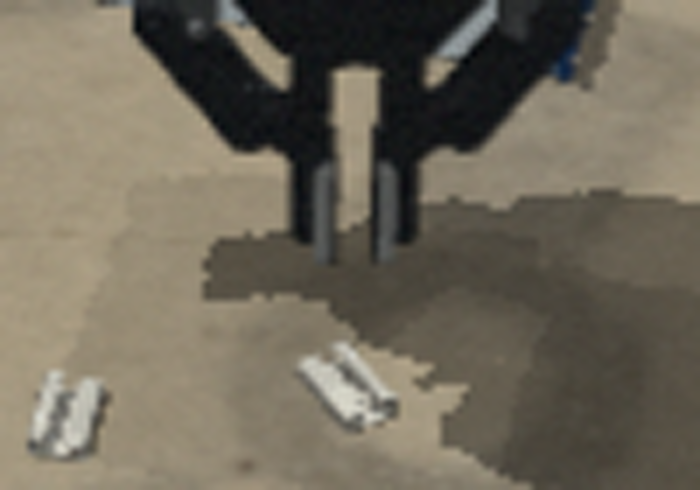

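Contact came at a reported z of about -0.0287, and the tips at row 232.6 match bench level in y. The reading therefore runs about 37 mm low, so I'll sweep at a reported -0.0255, with the tips about 3 mm up. Next I'll go back behind the middle seal.

Call:
move_arm:
  deltas:
    - [[0, 0, -0.03, 0, 0.76], [0, 0, -0.06, 0, 0.76], [0.05, 0, -0.06, 0, 0.76], [0.1, 0, -0.06, 0, 0.76], [0.141, 0, -0.06, 0, 0.76], [0.141, 0, -0.06, 0, 0.76], [0.141, 0, -0.03, 0, 0.76], [0.141, 0, -0.01, 0, 0.76], [0.141, 0, -0.004, 0, 0.76], [0.141, 0, -0.004, 0, 0.76]]

```text
clock: 8.6
position: [0.512, 0.1458, -0.0268]
ee_rot: [-0.0, 0.639, 0.769, -0.001]
contact_force: [-1.0, 0.7, 0.0]
width: 0.0103
gripper_force: 0.0
```

Call:
move_arm:
  deltas:
    - [[-0.015, 0, 0, 0, 0.76], [-0.03, 0, 0, 0, 0.76], [-0.045, 0, 0, 0, 0.76], [-0.06, 0, 0, 0, 0.76], [-0.075, 0, 0, 0, 0.76], [-0.09, 0, 0, 0, 0.76], [-0.105, 0, 0, 0, 0.76], [-0.12, 0, 0, 0, 0.76], [-0.135, 0, 0, 0, 0.76], [-0.135, 0, 0, 0, 0.76]]

```text
clock: 9.6
position: [0.5329, 0.0386, -0.0261]
ee_rot: [0.0, 0.639, 0.769, -0.0]
contact_force: [0.7, -0.1, 0.4]
width: 0.0101
gripper_force: 0.0
```

```bash
python3 -c "
from h import *
go(.556,-.085,-.0255,100.6)
b=snap('side','s7.png')[150:300,220:420]
cv2.imwrite('pics/c7.png',cv2.resize(b,None,fx=3,fy=3))"
```

```text
t 9.6 pos [ 0.5329  0.0386 -0.0261] head 100.5 w 0.0101 F [ 0.7 -0.1  0.4] -> d [-0.157  0.    -0.001] twist -0.001
```

View pics/c7.png

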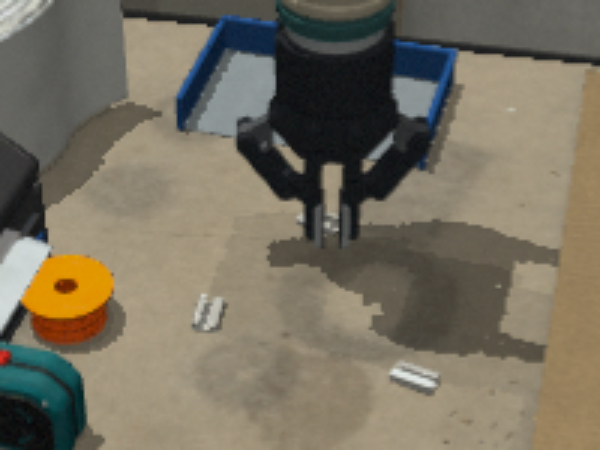

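The seal is now riding just ahead of the tips, visible through the gap at crop (325,220). I'll continue into the scoop.

Call:
move_arm:
  deltas:
    - [[-0.015, 0, 0, 0, 0.76], [-0.03, 0, 0, 0, 0.76], [-0.045, 0, 0, 0, 0.76], [-0.06, 0, 0, 0, 0.76], [-0.075, 0, 0, 0, 0.76], [-0.09, 0, 0, 0, 0.76], [-0.105, 0, 0, 0, 0.76], [-0.12, 0, 0, 0, 0.76], [-0.135, 0, 0, 0, 0.76], [-0.147, 0, 0, 0, 0.76], [-0.157, 0, 0, 0, 0.76], [-0.157, 0, 0, 0, 0.76]]

```text
clock: 10.85
position: [0.5559, -0.0843, -0.0261]
ee_rot: [0.0, 0.639, 0.769, 0.0]
contact_force: [-0.2, 0.0, 1.1]
width: 0.0101
gripper_force: 0.0
```

```bash
python3 -c "
from h import *
# C: (.597,.125) -> (.612,-.10); push heading -86.2, tool x head 93.8 ; start 50mm behind
go(.594,.172,.04,93.8)"
```

```text
t 10.85 pos [ 0.5559 -0.0843 -0.0261] head 100.5 w 0.0101 F [-0.2  0.   1.1] -> d [ 0.306  0.105 -0.083] twist 0.056
```

Call:
move_arm:
  deltas:
    - [[0, 0, -0.05, 0, 0.76], [0, 0, -0.1, 0, 0.76], [0.06, 0.02, -0.1, 0.056, 0.76], [0.12, 0.04, -0.1, 0.056, 0.76], [0.18, 0.06, -0.1, 0.056, 0.76], [0.24, 0.085, -0.1, 0.056, 0.76], [0.298, 0.104, -0.1, 0.056, 0.76], [0.298, 0.104, -0.1, 0.056, 0.76], [0.298, 0.104, -0.05, 0.056, 0.76], [0.298, 0.104, -0.03, 0.056, 0.76], [0.298, 0.104, -0.03, 0.056, 0.76]]

```text
clock: 11.95
position: [0.5902, 0.1659, -0.0049]
ee_rot: [-0.002, 0.683, 0.731, -0.003]
contact_force: [-0.5, -0.4, -0.5]
width: 0.0103
gripper_force: 0.0
```

```bash
python3 -c "
from h import *
go(.595,.165,-.0255,93.8)
a=snap('top','t8.png');b=snap('side','s8.png')[150:300,220:420]
cv2.imwrite('pics/c8.png',np.hstack([cv2.resize(a[170:320,280:520],None,fx=1.6,fy=1.6)[:240],cv2.resize(b,None,fx=1.6,fy=1.6)]))"
```

```text
t 11.95 pos [ 0.5902  0.1659 -0.0049] head 93.9 w 0.0103 F [-0.5 -0.4 -0.5] -> d [-0.002  0.006  0.026] twist 0.001
```

View pics/c8.png

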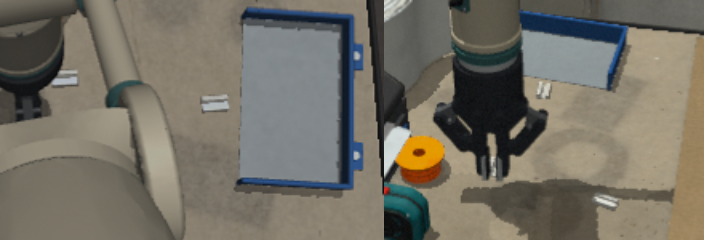

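The first seal slipped off sideways short of the mouth: top (414,234), long axis along the push. The second seal is just ahead of the fingers. I'll push it in stages and check numerically.

Call:
move_arm:
  deltas:
    - [[0, 0.006, 0.015, 0, 0.76], [0, 0.006, 0.027, 0, 0.76], [0, 0.006, 0.027, 0, 0.76], [-0.015, 0.006, 0.027, 0, 0.76], [-0.03, 0.006, 0.027, 0, 0.76], [-0.042, 0.006, 0.027, 0, 0.76], [-0.054, 0.006, 0.027, 0, 0.76], [-0.066, 0.006, 0.027, 0, 0.76], [-0.078, 0.006, 0.027, 0, 0.76], [-0.09, 0.006, 0.027, 0, 0.76], [-0.1, 0.006, 0.027, 0, 0.76], [-0.1, 0.006, 0.027, 0, 0.76]]

```text
clock: 13.25
position: [0.6037, 0.0858, -0.0237]
ee_rot: [0.0, 0.683, 0.73, -0.0]
contact_force: [-0.5, 0.4, -0.1]
width: 0.0101
gripper_force: 0.0
```

```bash
cat >> h.py <<'E'
def find(name,im,lo=165):
    m=cv2.morphologyEx((im.min(2)>lo).astype(np.uint8),cv2.MORPH_CLOSE,np.ones((4,4)))
    for k in cv2.findContours(m,0,2)[0]:
        a=cv2.contourArea(k)
        if not 8<a<400: continue
        r=cv2.minAreaRect(k);b=ray(name,cv2.boxPoints(r),.006);c=b.mean(0)
        if not(.39<c[0]<.68 and -.2<c[1]<.22): continue
        e=[np.round(b[i+1]-b[i],3)[:2] for i in(0,1)]
        print(name,np.round(r[0]),'area',a,'xy',c[:2].round(3),*e)
def look():
    n=str(round(manip.get_state()['clock']*100))
    for c in('top','side'): find(c,snap(c,c+n+'.png'))
E
python3 -c "
from h import *
go(.6,.03,-.0265,93.8);look()"
```

```text
t 13.25 pos [ 0.6037  0.0858 -0.0237] head 93.8 w 0.0101 F [-0.5  0.4 -0.1] -> d [-0.069 -0.009  0.004] twist 0.0
```

```bash
python3 - <<'E'
s=open('h.py').read()
s=s.replace("m=cv2.morphologyEx((im.min(2)>lo).astype(np.uint8),cv2.MORPH_CLOSE,np.ones((4,4)))\n    for","g=im.min(2);th=cv2.morphologyEx(g,cv2.MORPH_TOPHAT,np.ones((23,23)));sat=im.max(2)-g\n    m=cv2.morphologyEx(((th>28)&(sat<40)&(g>85)).astype(np.uint8),cv2.MORPH_CLOSE,np.ones((4,4)))\n    for")
open('h.py','w').write(s)
from h import *
find('top',cv2.imread('pics/t0.png'));find('side',cv2.imread('pics/s0.png'))
print()
find('top',cv2.imread('pics/top1325.png'));find('side',cv2.imread('pics/side1325.png'))
E
ls pics
```

```text
top [339. 264.] area 186.0 xy [0.517 0.095] [ 0.02  -0.021] [-0.02  -0.019]
top [321. 219.] area 125.0 xy [0.596 0.124] [-0.001 -0.028] [-0.014  0.   ]
side [363. 281.] area 116.5 xy [0.447 0.178] [-0.014 -0.032] [-0.046  0.044]
side [247. 274.] area 27.5 xy [0.663 0.2  ] [-0.01  -0.013] [-0.031  0.041]
side [312. 263.] area 9.0 xy [0.549 0.148] [-0.    -0.007] [-0.015  0.004]
side [291. 255.] area 96.5 xy [0.593 0.132] [ 0.003 -0.031] [-0.023  0.001]
side [331. 251.] area 87.5 xy [0.518 0.107] [-0.007 -0.017] [-0.028  0.029]
side [350. 204.] area 16.0 xy [ 0.502 -0.05 ] [-0.036 -0.007] [-0.001  0.007]
side [363. 186.] area 54.5 xy [ 0.483 -0.12 ] [-0.014 -0.003] [-0.008  0.065]
side [380. 173.] area 19.5 xy [ 0.451 -0.18 ] [-0.032 -0.006] [-0.004  0.041]
side [304. 169.] area 9.0 xy [ 0.627 -0.164] [ 0.002 -0.008] [-0.032 -0.006]

top [289. 334.] area 309.0 xy [0.403 0.181] [ 0.048 -0.022] [-0.011 -0.024]
top [443. 239.] area 103.5 xy [ 0.557 -0.086] [ 0.005 -0.02 ] [-0.054 -0.011]
top [364. 219.] area 13.0 xy [0.595 0.05 ] [-0.    -0.009] [-0.007  0.   ]
top [360. 183.] area 98.0 x
[... 659 characters left out ...]
e [396. 246.] area 17.5 xy [0.394 0.068] [-0.035 -0.006] [-0.     0.003]
side [314. 224.] area 279.5 xy [0.566 0.032] [-0.052 -0.01 ] [-0.013  0.074]
side [307. 212.] area 44.0 xy [ 0.589 -0.006] [-0.014 -0.038] [-0.008  0.009]
side [340. 203.] area 34.5 xy [ 0.525 -0.048] [ 0.002 -0.01 ] [-0.1   -0.009]
side [363. 188.] area 52.5 xy [ 0.483 -0.116] [-0.014 -0.003] [-0.009  0.072]
side [320. 182.] area 65.5 xy [ 0.58 -0.12] [ 0.018 -0.092] [-0.044 -0.008]
side [380. 173.] area 32.5 xy [ 0.45 -0.18] [-0.035 -0.007] [-0.004  0.041]
c1.png
c2.png
c3.png
c5.png
c6.png
c7.png
c8.png
s0.png
s1.png
s2.png
s3.png
s4.png
s5.png
s6.png
s7.png
s8.png
side1325.png
t0.png
t1.png
t3.png
t8.png
top1325.png
```

The fingers have drifted about 5 mm off the seal's centre line and the views are partly blocked. I'll retract for a clean look.

Call:
move_arm:
  deltas:
    - [[0.01, 0, -0.06, 0, 0.7], [0.01, 0, -0.12, 0, 0.7], [0.01, 0, -0.18, 0, 0.7], [-0.54, -0.41, -0.25, 0, 0.7], [-0.54, -0.41, -0.25, 0, 0.7], [-0.54, -0.41, -0.25, 0, 0.7], [-0.54, -0.41, -0.25, 0, 0.7], [-0.54, -0.41, -0.25, 0, 0.7], [-0.54, -0.41, -0.25, 0, 0.7], [-0.54, -0.41, -0.25, 0, 0.7], [-0.54, -0.41, -0.25, 0, 0.7], [-0.54, -0.41, -0.25, 0, 0.7]]

```text
clock: 14.55
position: [0.3592, -0.2822, 0.1664]
ee_rot: [0.0, 0.682, 0.731, 0.0]
contact_force: [1.0, -0.2, 0.2]
width: 0.0128
gripper_force: 0.0
```

```bash
cat >> h.py <<'E'
def clean():
    n=str(round(manip.get_state()['clock']*100))
    im=snap('top','top'+n+'.png')
    seals(im,(190,320,285,495),160)
E
python3 -c "
from h import *
go(.6,.03,-.0265,93.8);clean()"
```

```text
t 14.55 pos [ 0.3592 -0.2822  0.1664] head 93.9 w 0.0128 F [ 1.  -0.2  0.2] -> d [0.369 0.327 0.241] twist 0.001
seal [302. 300.] [0.457 0.16  0.006] [array([ 0.026, -0.007]), array([-0.004, -0.013])]
seal [414. 234.] [ 0.567 -0.036  0.006] [array([ 0.002, -0.028]), array([-0.015, -0.   ])]
seal [357. 215.] [0.602 0.061 0.006] [array([-0.001, -0.028]), array([-0.014,  0.001])]
```

```bash
python3 -c "
from h import *
go(.567,.006,.03,90)"
```

```text
t 14.6 pos [ 0.3555 -0.2901  0.1672] head 93.7 w 0.0127 F [-2.6 -5.   1.5] -> d [0.354 0.288 0.167] twist 0.031
```

Call:
move_arm:
  deltas:
    - [[0.354, 0.288, 0, 0.031, 0.7], [0.354, 0.288, 0, 0.031, 0.7], [0.354, 0.288, 0, 0.031, 0.7], [0.354, 0.288, 0, 0.031, 0.7], [0.354, 0.288, 0, 0.031, 0.7], [0.354, 0.288, 0, 0.031, 0.7], [0.354, 0.288, 0, 0.031, 0.7], [0.354, 0.288, 0, 0.031, 0.7], [0.354, 0.288, 0.06, 0.031, 0.7], [0.354, 0.288, 0.12, 0.031, 0.7], [0.354, 0.288, 0.17, 0.031, 0.7], [0.354, 0.288, 0.17, 0.031, 0.7]]

```text
clock: 15.8
position: [0.5653, 0.0175, 0.0247]
ee_rot: [-0.005, 0.706, 0.708, -0.004]
contact_force: [-0.2, -0.3, 0.0]
width: 0.0128
gripper_force: 0.0
```

Call:
move_arm:
  deltas:
    - [[0, 0, 0, 0, 0.7], [0, 0, 0, 0, 0.7]]

```text
clock: 16.0
position: [0.5731, 0.0166, 0.0323]
ee_rot: [0.002, 0.706, 0.708, 0.001]
contact_force: [1.1, 1.5, -0.3]
width: 0.0129
gripper_force: 0.0
```

```bash
python3 -c "
from h import *
go(.567,.006,-.0265,90)"
```

```text
t 16.0 pos [0.5731 0.0166 0.0323] head 90.2 w 0.0129 F [ 1.1  1.5 -0.3] -> d [-0.013 -0.008  0.074] twist 0.001
```

Call:
move_arm:
  deltas:
    - [[0, -0.008, 0.03, 0, 0.7], [0, -0.008, 0.05, 0, 0.7], [0, -0.008, 0.065, 0, 0.7], [0, -0.008, 0.072, 0, 0.7], [0, -0.008, 0.072, 0, 0.7], [0, -0.008, 0.072, 0, 0.7]]

```text
clock: 16.6
position: [0.5657, 0.0168, -0.0267]
ee_rot: [0.001, 0.706, 0.708, 0.001]
contact_force: [0.3, -0.0, -0.1]
width: 0.0125
gripper_force: 0.0
```

```bash
python3 -c "
from h import *
go(.567,-.085,-.0265,90)"
```

```text
t 16.6 pos [ 0.5657  0.0168 -0.0267] head 90.2 w 0.0125 F [ 0.3 -0.  -0.1] -> d [-0.127  0.001 -0.   ] twist 0.001
```

Call:
move_arm:
  deltas:
    - [[-0.012, 0.001, 0, 0, 0.7], [-0.024, 0.001, 0, 0, 0.7], [-0.036, 0.001, 0, 0, 0.7], [-0.048, 0.001, 0, 0, 0.7], [-0.06, 0.001, 0, 0, 0.7], [-0.072, 0.001, 0, 0, 0.7], [-0.084, 0.001, 0, 0, 0.7], [-0.096, 0.001, 0, 0, 0.7], [-0.108, 0.001, 0, 0, 0.7], [-0.118, 0.001, 0, 0, 0.7], [-0.127, 0.001, 0, 0, 0.7], [-0.127, 0.001, 0, 0, 0.7]]

```text
clock: 17.8
position: [0.5659, -0.0857, -0.0276]
ee_rot: [0.0, 0.706, 0.708, -0.0]
contact_force: [-0.4, -0.8, -0.1]
width: 0.013
gripper_force: 0.0
```

```bash
python3 -c "
from h import *
go(.602,.11,.03,90)"
```

```text
t 17.8 pos [ 0.5659 -0.0857 -0.0276] head 90.1 w 0.013 F [-0.4 -0.8 -0.1] -> d [ 0.245  0.046 -0.072] twist 0.001
```

Call:
move_arm:
  deltas:
    - [[0, 0, -0.05, 0, 0.7], [0, 0, -0.09, 0, 0.7], [0.05, 0.046, -0.09, 0, 0.7], [0.1, 0.046, -0.09, 0, 0.7], [0.15, 0.046, -0.09, 0, 0.7], [0.2, 0.046, -0.09, 0, 0.7], [0.23, 0.046, -0.09, 0, 0.7], [0.245, 0.046, -0.09, 0, 0.7], [0.245, 0.046, -0.05, 0, 0.7], [0.245, 0.046, -0.02, 0, 0.7], [0.245, 0.046, -0.01, 0, 0.7], [0.245, 0.046, -0.01, 0, 0.7]]

```text
clock: 19.0
position: [0.601, 0.1108, -0.0208]
ee_rot: [-0.001, 0.706, 0.708, -0.001]
contact_force: [0.6, -0.7, 0.1]
width: 0.0131
gripper_force: 0.0
```

```bash
python3 -c "
from h import *
go(.602,-.085,-.0268,90)"
```

```text
t 19.0 pos [ 0.601   0.1108 -0.0208] head 90.1 w 0.0131 F [ 0.6 -0.7  0.1] -> d [-0.245  0.001  0.008] twist 0.001
```

Call:
move_arm:
  deltas:
    - [[0, 0.001, 0.008, 0, 0.7], [-0.012, 0.001, 0.008, 0, 0.7], [-0.024, 0.001, 0.008, 0, 0.7], [-0.036, 0.001, 0.008, 0, 0.7], [-0.048, 0.001, 0.008, 0, 0.7], [-0.06, 0.001, 0.008, 0, 0.7], [-0.072, 0.001, 0.008, 0, 0.7], [-0.084, 0.001, 0.008, 0, 0.7], [-0.096, 0.001, 0.008, 0, 0.7], [-0.108, 0.001, 0.008, 0, 0.7], [-0.12, 0.001, 0.008, 0, 0.7], [-0.125, 0.001, 0.008, 0, 0.7]]

```text
clock: 20.2
position: [0.6032, 0.0103, -0.026]
ee_rot: [0.0, 0.706, 0.708, -0.0]
contact_force: [1.1, 1.1, 1.3]
width: 0.0126
gripper_force: 0.8
```

Call:
move_arm:
  deltas:
    - [[-0.012, 0, 0, 0, 0.7], [-0.024, 0, 0, 0, 0.7], [-0.036, 0, 0, 0, 0.7], [-0.048, 0, 0, 0, 0.7], [-0.06, 0, 0, 0, 0.7], [-0.072, 0, 0, 0, 0.7], [-0.084, 0, 0, 0, 0.7], [-0.096, 0, 0, 0, 0.7], [-0.108, 0, 0, 0, 0.7], [-0.116, 0, 0, 0, 0.7], [-0.121, 0, 0, 0, 0.7], [-0.121, 0, 0, 0, 0.7]]

```text
clock: 21.4
position: [0.6033, -0.0861, -0.0261]
ee_rot: [0.0, 0.706, 0.708, -0.0]
contact_force: [0.1, -0.5, 0.1]
width: 0.0127
gripper_force: 0.3
```

```bash
python3 -c "
from h import *
go(.359,-.282,.16,105)"
```

```text
t 21.4 pos [ 0.6033 -0.0861 -0.0261] head 90.1 w 0.0127 F [ 0.1 -0.5  0.1] -> d [-0.244 -0.306 -0.232] twist -0.124
```

Call:
move_arm:
  deltas:
    - [[0, 0, -0.06, 0, 0.62], [0, 0, -0.12, 0, 0.62], [0, 0, -0.18, 0, 0.62], [-0.04, -0.04, -0.23, 0, 0.62], [-0.08, -0.09, -0.23, 0, 0.62], [-0.12, -0.14, -0.23, 0, 0.62], [-0.16, -0.19, -0.23, 0, 0.62], [-0.2, -0.24, -0.23, 0, 0.62], [-0.23, -0.28, -0.23, 0, 0.62], [-0.244, -0.306, -0.23, 0, 0.62], [-0.244, -0.306, -0.23, 0, 0.62]]

```text
clock: 22.5
position: [0.3561, -0.2824, 0.1579]
ee_rot: [-0.0, 0.708, 0.707, -0.001]
contact_force: [0.2, -0.2, 0.1]
width: 0.016
gripper_force: 0.0
```

```bash
python3 -c "
from h import *
clean();go(.457,.21,.16,90)"
```

```text
seal [302. 300.] [0.457 0.16  0.006] [array([ 0.026, -0.007]), array([-0.004, -0.013])]
seal [458. 235.] [ 0.563 -0.112  0.006] [array([ 0.014, -0.004]), array([-0.006, -0.025])]
seal [456. 214.] [ 0.601 -0.112  0.006] [array([ 0.015, -0.002]), array([-0.003, -0.027])]
t 22.55 pos [ 0.3579 -0.2817  0.158 ] head 90.0 w 0.0163 F [ 0.1  1.3 -0.5] -> d [ 0.615  0.124 -0.003] twist -0.0
```

Seals 2 and 3 are both well inside the scoop, at about (0.563,-0.112) and (0.601,-0.112). Now the last one.

Call:
move_arm:
  deltas:
    - [[0.05, 0.01, 0, 0, 0.62], [0.11, 0.02, 0, 0, 0.62], [0.17, 0.03, 0, 0, 0.62], [0.23, 0.05, 0, 0, 0.62], [0.29, 0.06, 0, 0, 0.62], [0.35, 0.07, 0, 0, 0.62], [0.41, 0.08, 0, 0, 0.62], [0.47, 0.095, 0, 0, 0.62], [0.53, 0.11, 0, 0, 0.62], [0.58, 0.12, 0.03, 0, 0.62], [0.608, 0.124, 0.06, 0, 0.62], [0.608, 0.124, 0.1, 0, 0.62]]

```text
clock: 23.75
position: [0.4586, 0.2108, 0.0778]
ee_rot: [0.0, 0.704, 0.71, 0.003]
contact_force: [0.1, -1.2, -0.9]
width: 0.0161
gripper_force: 0.0
```

Call:
move_arm:
  deltas:
    - [[0, 0, 0.03, 0, 0.62], [0, 0, 0.06, 0, 0.62], [0, 0, 0.08, 0, 0.62], [0, 0, 0.09, 0, 0.62], [0, 0, 0.09, 0, 0.62]]

```text
clock: 24.25
position: [0.4561, 0.2062, 0.0049]
ee_rot: [-0.001, 0.706, 0.709, -0.001]
contact_force: [0.1, -0.8, -0.2]
width: 0.0165
gripper_force: 0.0
```

```bash
python3 -c "
from h import *
go(.457,.08,-.0265,90)"
```

```text
t 24.25 pos [0.4561 0.2062 0.0049] head 90.2 w 0.0165 F [ 0.1 -0.8 -0.2] -> d [-0.158  0.001  0.039] twist 0.002
```

Call:
move_arm:
  deltas:
    - [[0, 0.001, 0.025, 0, 0.62], [0, 0.001, 0.038, 0, 0.62], [0, 0.001, 0.039, 0, 0.62], [-0.015, 0.001, 0.039, 0, 0.62], [-0.027, 0.001, 0.039, 0, 0.62], [-0.039, 0.001, 0.039, 0, 0.62], [-0.051, 0.001, 0.039, 0, 0.62], [-0.063, 0.001, 0.039, 0, 0.62], [-0.075, 0.001, 0.039, 0, 0.62], [-0.087, 0.001, 0.039, 0, 0.62], [-0.094, 0.001, 0.039, 0, 0.62], [-0.094, 0.001, 0.039, 0, 0.62]]

```text
clock: 25.45
position: [0.4585, 0.1293, -0.0249]
ee_rot: [0.0, 0.706, 0.708, 0.0]
contact_force: [0.5, 0.5, 3.2]
width: 0.0163
gripper_force: 1.8
```

```bash
python3 -c "
from h import *
go(.515,-.08,-.0265,104)"
```

```text
t 25.45 pos [ 0.4585  0.1293 -0.0249] head 90.1 w 0.0163 F [0.5 0.5 3.2] -> d [-0.262  0.07   0.002] twist -0.116
```

Call:
move_arm:
  deltas:
    - [[-0.011, 0, -0.002, -0.01, 0.62], [-0.022, 0.001, -0.002, -0.02, 0.62], [-0.033, 0.003, -0.002, -0.03, 0.62], [-0.044, 0.005, -0.002, -0.04, 0.62], [-0.055, 0.007, -0.002, -0.05, 0.62], [-0.066, 0.01, -0.002, -0.06, 0.62], [-0.077, 0.013, -0.002, -0.07, 0.62], [-0.088, 0.016, -0.002, -0.08, 0.62], [-0.099, 0.019, -0.002, -0.09, 0.62], [-0.11, 0.022, -0.002, -0.1, 0.62], [-0.121, 0.025, -0.002, -0.11, 0.62], [-0.127, 0.027, -0.002, -0.12, 0.62]]

```text
clock: 26.65
position: [0.479, 0.0281, -0.0239]
ee_rot: [-0.001, 0.612, 0.791, -0.001]
contact_force: [-0.1, 2.0, 3.3]
width: 0.0164
gripper_force: 2.1
```

```bash
python3 -c "
from h import *
go(.513,-.08,-.026,104);look()"
```

```text
t 26.65 pos [ 0.479   0.0281 -0.0239] head 104.6 w 0.0164 F [-0.1  2.   3.3] -> d [-0.141  0.007  0.003] twist 0.005
top [404. 335.] area 8.5 xy [ 0.395 -0.011] [-0.    -0.005] [-0.04   0.002]
top [487. 294.] area 142.0 xy [ 0.459 -0.155] [ 0.009 -0.024] [-0.027 -0.009]
top [355. 290.] area 124.5 xy [0.473 0.069] [ 0.045 -0.026] [-0.009 -0.015]
side [392. 288.] area 48.5 xy [0.392 0.186] [-0.01  -0.043] [-0.035  0.018]
side [247. 274.] area 34.5 xy [0.663 0.2  ] [-0.01  -0.013] [-0.031  0.041]
side [342. 222.] area 134.5 xy [0.511 0.014] [-0.023 -0.007] [-0.012  0.061]
side [359. 216.] area 128.0 xy [ 0.48  -0.012] [-0.024 -0.013] [-0.02   0.078]
side [375. 199.] area 19.5 xy [ 0.452 -0.077] [-0.013 -0.043] [-0.004  0.004]
side [343. 201.] area 51.5 xy [ 0.521 -0.06 ] [-0.006 -0.016] [-0.027  0.032]
```

Call:
move_arm:
  deltas:
    - [[0.01, 0, -0.05, 0, 0.62], [0.01, 0, -0.1, 0, 0.62], [0.01, 0, -0.16, 0, 0.62], [-0.05, -0.03, -0.2, 0, 0.62], [-0.11, -0.07, -0.22, 0, 0.62], [-0.17, -0.11, -0.22, 0, 0.62], [-0.23, -0.15, -0.22, 0, 0.62], [-0.29, -0.19, -0.22, 0, 0.62], [-0.34, -0.24, -0.22, 0, 0.62], [-0.34, -0.24, -0.22, 0, 0.62]]

```text
clock: 27.75
position: [0.3608, -0.2841, 0.152]
ee_rot: [-0.0, 0.612, 0.791, -0.0]
contact_force: [1.8, 0.3, 0.8]
width: 0.0163
gripper_force: 0.0
```

```bash
python3 -c "
from h import *
clean();go(.48,.05,.16,104)"
```

```text
seal [389. 281.] [0.486 0.011 0.006] [array([ 0.004, -0.013]), array([-0.026, -0.007])]
seal [458. 235.] [ 0.563 -0.112  0.006] [array([ 0.014, -0.004]), array([-0.006, -0.025])]
seal [456. 214.] [ 0.601 -0.112  0.006] [array([ 0.015, -0.002]), array([-0.003, -0.027])]
t 27.8 pos [ 0.3578 -0.2923  0.1521] head 104.3 w 0.0158 F [-2.2 -5.9  0.1] -> d [ 0.377  0.254 -0.014] twist 0.003
```

The last seal sits flush at (0.486, 0.011), aligned with a 104° heading. I'll finish its push.

Call:
move_arm:
  deltas:
    - [[0.05, 0.03, 0, 0, 0.62], [0.11, 0.07, 0, 0, 0.62], [0.17, 0.11, 0, 0, 0.62], [0.23, 0.15, 0, 0, 0.62], [0.29, 0.19, 0, 0, 0.62], [0.34, 0.23, 0, 0, 0.62], [0.37, 0.25, 0.03, 0, 0.62], [0.378, 0.25, 0.07, 0, 0.62], [0.378, 0.25, 0.11, 0, 0.62], [0.378, 0.25, 0.15, 0, 0.62], [0.378, 0.25, 0.18, 0, 0.62], [0.378, 0.25, 0.19, 0, 0.62]]

```text
clock: 29.0
position: [0.477, 0.0606, -0.0024]
ee_rot: [-0.002, 0.612, 0.791, -0.002]
contact_force: [0.2, 0.1, -0.6]
width: 0.0162
gripper_force: 0.0
```

```bash
python3 -c "
from h import *
manip.get_image('top');go(.476,.050,-.0245,104);go(.510,-.086,-.0255,104)"
```

```text
t 29.05 pos [ 0.4774  0.0605 -0.0022] head 104.6 w 0.0164 F [-0.  -1.   0.1] -> d [-0.012 -0.005  0.028] twist 0.005
t 29.05 pos [ 0.4774  0.0605 -0.0022] head 104.6 w 0.0164 F [-0.  -1.   0.1] -> d [-0.187 -0.007  0.029] twist 0.005
```

Call:
move_arm:
  deltas:
    - [[0, -0.005, 0.015, 0, 0.62], [0, -0.005, 0.028, 0, 0.62], [-0.015, -0.005, 0.028, 0, 0.62], [-0.027, -0.005, 0.028, 0, 0.62], [-0.039, -0.005, 0.028, 0, 0.62], [-0.051, -0.005, 0.028, 0, 0.62], [-0.063, -0.005, 0.028, 0, 0.62], [-0.075, -0.005, 0.028, 0, 0.62], [-0.087, -0.005, 0.028, 0, 0.62], [-0.099, -0.006, 0.028, 0, 0.62], [-0.111, -0.006, 0.028, 0, 0.62], [-0.123, -0.006, 0.028, 0, 0.62]]

```text
clock: 30.25
position: [0.5001, -0.0364, -0.0216]
ee_rot: [-0.0, 0.612, 0.791, 0.0]
contact_force: [-0.4, 3.4, 5.6]
width: 0.0162
gripper_force: 3.5
```

Call:
move_arm:
  deltas:
    - [[-0.012, 0, 0, 0, 0.62], [-0.024, 0, 0, 0, 0.62], [-0.036, 0, 0, 0, 0.62], [-0.048, 0, 0, 0, 0.62], [-0.057, 0, 0, 0, 0.62], [-0.064, 0, 0, 0, 0.62], [-0.064, 0, 0, 0, 0.62]]

```text
clock: 30.95
position: [0.5139, -0.0862, -0.0214]
ee_rot: [0.001, 0.612, 0.791, 0.0]
contact_force: [1.1, 5.0, 7.4]
width: 0.0165
gripper_force: 4.1
```

Call:
move_arm:
  deltas:
    - [[0.01, 0, -0.05, 0, 0.62], [0.01, 0, -0.1, 0, 0.62], [0.01, 0, -0.16, 0, 0.62], [-0.03, -0.03, -0.2, 0, 0.62], [-0.07, -0.07, -0.22, 0, 0.62], [-0.12, -0.11, -0.22, 0, 0.62], [-0.17, -0.15, -0.22, 0, 0.62], [-0.19, -0.19, -0.22, 0, 0.62], [-0.2, -0.24, -0.22, 0, 0.62], [-0.2, -0.24, -0.22, 0, 0.62], [-0.2, -0.24, -0.22, 0, 0.62]]

```text
clock: 32.05
position: [0.3662, -0.2902, 0.1538]
ee_rot: [-0.0, 0.613, 0.79, -0.0]
contact_force: [0.1, 1.0, -0.1]
width: 0.0162
gripper_force: 0.0
```

```bash
python3 -c "
from h import *
clean();go(.48,.05,.16,104)
im=cv2.imread('pics/t0.png');n=max(__import__('glob').glob('pics/top*.png'),key=__import__('os').path.getmtime);im2=cv2.imread(n);d=cv2.absdiff(im,im2).max(2)
for nm,(a,b,c,e) in dict(spool=(145,190,288,330),tm=(145,195,228,262),cups=(190,292,140,204),tape=(303,342,168,212)).items(): print(nm,(d[a:b,c:e]>40).sum())"
```

```text
seal [453. 265.] [ 0.512 -0.1    0.006] [array([ 0.004, -0.013]), array([-0.027, -0.007])]
seal [458. 235.] [ 0.563 -0.112  0.006] [array([ 0.014, -0.004]), array([-0.006, -0.025])]
seal [456. 214.] [ 0.601 -0.112  0.006] [array([ 0.015, -0.002]), array([-0.003, -0.027])]
t 32.1 pos [ 0.3671 -0.2897  0.1539] head 104.5 w 0.0164 F [0.3 0.3 0.1] -> d [ 0.376  0.243 -0.008] twist 0.004
spool 0
tm 0
cups 0
tape 0
```

All three seals are about 38–46 mm behind the front edge, the bystanders haven't moved and the arm is clear. Handing in.

```bash
python3 -c "
from rig import manip
print(manip.sign_off())"
```

```text
the job is handed in; nothing more can be done
None
```

I handed the job in at about 32 s. In the last top picture all three seals lay inside the scoop, roughly 38–46 mm behind its front edge, and none of the bystanders had moved; the sign-off gave no verdict.

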